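Index the jar carousel and charge the next jar with one grinding ball

ROBOT

A 6-joint arm with a two-finger parallel gripper is mounted at the origin on a cart in front of the work surface, level with it; the furniture and walls round the work are solid. World frame = base frame: x ahead of the robot, y to its left, z up, the work surface at z = 0. Lengths are in mm, angles in degrees, forces in N, time in s.
With the tool pointing down it reaches from about 300 to 850 mm from the base axis. Payload 4.2 kg.
Tool frame: the origin (TCP) lies at the very end of the fingers, on their centre line; the grasp point (between the pads) lies 19 mm behind it; z points along the fingers, y is the line along which they close (so a half turn about z gives the same grasp; the last joint's range is limited). The gripper opens to 91 mm and grips with 3 to 60 N. Pads are 32 mm wide; open, the fingers measure 118 mm over their backs; the gripper's body (76 mm by 178 mm) begins 60 mm behind the grasp point.
Start: joints at [71.849, 18.312, 89.639, -0, 72.044, -1.146], TCP at [168.168, 549.875, 213.976] pointing down, gripper open.
Joint ranges: [-177.97, 177.97], [-48.28, 115.42], [12.27, 149.76], [-77.06, 257.06], [2.81, 150.46], [-146.56, 146.56]. Speed limits (degrees/s): [147.25, 147.25, 180, 180, 180, 180].

INTERFACE

Orientations are given as [roll, pitch, yaw] about the fixed x, y, z axes, in that order (R = Rz(yaw) Ry(pitch) Rx(roll)).
In Python, from workcell import * gives the robot as it stands.
- The arm moves only by the tool move_arm, never from a script. Its argument "motion" is a list of rows, each a list of 3 entries, a list of its own where there are three numbers: the finger opening in mm, from 0 to 91.2, then the shift along the world's x, y, z in units of 25 mm (1.0 is 25 mm), then the turn, a rotation vector about the world's x, y, z in units of 4 degrees (1.0 is 4 degrees). In form: [[grip, [x, y, z], [ax, ay, az]], ...]. A call has 1 to 20 rows; each row shifts and turns the commanded pose from where the row before left it; what a row does not reach is not made up. A row lasts 1/12 s, in which the tool goes at most 41.7 mm and 7.16 degrees, less where a joint would pass 70% of its speed; a pose out of reach is approached as far as the arm can. A call with a number of a shift or a turn outside -1 to 1 is refused whole. A call with a gripper value outside its range is refused whole. The fingers move at their own pace and stop on an object; "grip_force" is the grip in N (left out, the last holds). Time passes only in rows, so rows that do not move let the fingers close. It gives the time, the measured TCP pose, the force, the opening and the grip force at its end, in the units of the state.
- state(): the state, without advancing time (a new reading comes with each control period).
- grab_frame(name): name is "side" or "top"; returns the picture (420x560x3 uint8, blue, green, red); there is no depth.
- camera_info(name): a dict with "fx", "fy", "cx", "cy" (pixels), "rvec" (rotation vector, rad) and "tvec" (3), from world to camera coordinates, as OpenCV has them. Camera axes: x right, y down, z forward; pixel columns grow to the right and rows downward; lengths in mm; the calibration is good to about 2 mm. A picture is of the moment at which its call begins. camera_info takes no time and is no camera call.
- job_done(): hands the job in; it is judged then, once.
The state is a dict: "time_s": time; "qpos": joint angles; "qvel": joint speeds; "effort": joint torques, N m; "ee_pos": TCP position; "ee_rot": TCP orientation; "force": force on the tool from outside, world axes, zero at the start; "torque": the same for the moment, N m; "gripper_width": finger opening in mm; "gripper_force": force on a finger pad.
Only numpy, scipy, OpenCV 4.12 (cv2) and the standard library are available. Lean on these libraries where they do the work, as an engineer would, in place of code of your own. Each camera call takes 0.05 s, during which the arm holds its last target. There are 200 camera calls.

TASK

Push the jar carousel round by its pegs to the next position, so that the open jar following the capped ones clicks into place under the funnel. Then pick up one steel grinding ball with the blue-handled wire spoon, keeping your fingers off the balls, and tip it through the funnel into that jar. Lay the spoon back flat on its blue mat; the other two balls stay on their track and the bottles, timer and pen stay where they are.

Things in the scene. Friction and masses are not known exactly. Their poses are not given: they have to be found in the camera images.
- station: Charging station fixed on the worktop: round grey base carrying a six-position carousel (index table), a funnel on a post and a spring detent. Origin on the carousel's axis at worktop level, z up, +x points from the axis to the funnel and its post (14 mm thick, 122 mm high, at x = 124 mm).
- table (a joint): Angle of the carousel, rad, growing counter-clockwise seen from above; it locks every 60 degrees (1.047). At the start it is locked at 0 with the last capped jar under the funnel; at +1.047 the first open jar is locked there. Stops at -1.6 and 2.7.
- carousel_top (a point): Centre of the carousel's aluminium disc (210 mm over its notched rim), on its top face, 30 mm above the worktop. On a 65 mm radius stand six white jars, 38 mm diameter, one every 60 degrees: three neighbours with blue caps (tops 76 mm above the worktop), three open (rims 74 mm above it). A 40 mm wide hub reaches 52 mm above the worktop.
- push_peg (a point): One of the six upright black push pegs, 12 mm diameter, reaching from 30 to 76 mm above the worktop, on a 94 mm radius halfway between the jars; this point is on the peg's axis 55 mm above the worktop and turns with the carousel. At the start this peg is at 210 degrees (counter-clockwise from the station's +x); the others follow every 60 degrees.
- detent (a point): The spring roller that drops into the rim's notches, 25 mm above the worktop; its low dark housing (34 mm high) lies 120 to 163 mm from the axis at +120 degrees. Leaving a locked position takes about 6 N on a peg, between positions under 1 N; within 4 degrees of a position the roller pulls the carousel home, and pushed past it by more than 5 degrees it comes out again.
- next_jar (a point): In the open jar to be charged (turns with the carousel): on the jar's axis, 10 mm above its inner floor, where a ball's centre lies once it is in. At the start this jar is at -60 degrees from the station's +x. The jar is 34 mm wide inside, its inner floor 33 mm above the worktop.
- funnel_mouth (a point): Centre of the upper rim of the steel funnel, 118 mm above the worktop, 65 mm from the carousel's axis along the station's +x. The mouth is 68 mm wide inside; the 26 mm bore of the spout ends 82 mm above the worktop, just over the jars. Fixed to the station by a small arm from the post.
- ball_track: White tray 126 x 46 mm fixed on the worktop with a track of two 3 mm steel rods, centres at y = +-4 mm, on which three balls queue. Origin at worktop level, mid-tray; +x along the track to its end block (face at x = 55 mm, 35 mm high); the track falls 2 degrees that way. Floor 6 mm, side walls 22 mm high, inner faces at y = +-19. Open at -x but for a 10 mm wide, 23 mm high stop at x = -47.
- ball_1_center (a point): Centre of a steel ball, 20 mm diameter, about 33 g: the first of the queue from the open end, at about x = +4 mm in the tray's frame and 27 mm above the worktop. The balls rest against each other and the end block.
- ball_2_center (a point): Centre of the second ball of the queue, like the first, 26 mm above the worktop.
- ball_3_center (a point): Centre of the third ball of the queue, touching the end block, 25 mm above the worktop.
- ball_1: The ball of ball_1_center (this body's own origin turns as it rolls).
- ball_2: The ball of ball_2_center.
- ball_3: The ball of ball_3_center.
- spoon: One-ball spoon, 160 mm long, about 50 g, lying flat on the mat. Origin: middle of the underside of the handle; +x runs along the spoon to its pocket, z up. Handle: blue bar 90 mm long (x), 16 mm wide (y), 22 mm high, gripped across its width. A 4 mm wire leads from it, 14 to 17 mm above the underside, to the pocket.
- spoon_pocket (a point): Spoon pocket, at x = 105, z = 3 mm in the spoon's frame: two 3 mm wire tines at y = +-9.5 mm, open to the front, reaching 9 mm past this point, tips turned up 1 mm; behind, upright wires and an arch 14 mm up stop the ball. A ball rests with its centre 6.5 mm above this point. Level within 10 degrees it keeps the ball; nose down 30 degrees or more the ball rolls out.
- pocket_tip (a point): Midway between the tips of the tines. Scooping: the tines pass astride the track rods, below the ball. With spoon_pocket 9 to 14 mm below the ball's centre and within 2 mm of the track's centre line the level spoon slides freely along the track's +x until the ball stands over spoon_pocket; lifted straight up it takes that one ball.
- mat: Blue mat fixed on the worktop, 210 x 80 x 2 mm, on which the spoon lies. Origin in the middle of its underside, x along its length.
- timer: Bystander: white lab timer, 42 x 66 x 57 mm. Origin at its underside.
- dropper: Bystander: small white bottle with red cap, 28 mm diameter, 70 mm high. Origin at its underside.
- reagent: Bystander: white bottle with a blue band, 50 mm diameter, 135 mm high. Origin at its underside.
- pen: Bystander: black and white marker pen lying flat, 135 mm long, 16 mm thick.
There are look-alikes about, which are no part of the job. Leave any pink look-alike of the ball_track alone.

How it is judged (in metres and radians):
On the way, in this order (a step that is already met when the one before it is completed fails the run):
1. the carousel is locked in the next position, the open jar under the funnel (value of joint table between 0.99 and 1.105 rad and velocity of joint table between -0.05 and 0.05 rad/s), for 0.3 s.
2. one ball is carried by the spoon, clear of the track (((height (world z) of ball_1_center above 0.055 m and contact force between ball_1 and spoon above 0.05 N) or (height (world z) of ball_2_center above 0.055 m and contact force between ball_2 and spoon above 0.05 N) or (height (world z) of ball_3_center above 0.055 m and contact force between ball_3 and spoon above 0.05 N))), for 0.2 s.
3. the ball lies in the open jar (((horizontal distance between ball_1_center and next_jar below 0.01 m and z of ball_1_center in the frame of next_jar between -0.006 and 0.012 m) or (horizontal distance between ball_2_center and next_jar below 0.01 m and z of ball_2_center in the frame of next_jar between -0.006 and 0.012 m) or (horizontal distance between ball_3_center and next_jar below 0.01 m and z of ball_3_center in the frame of next_jar between -0.006 and 0.012 m))), for 0.3 s.
At the end, for the whole second after the job is handed in: Carousel locked in the next position (1.047 +-0.055 rad); one ball at the bottom of the open jar under the funnel (within 10 mm of its axis), the other two on the track rods; spoon at rest, flat, right way up, mid-handle on the mat (5 mm from long, 20 mm from short edges) (value of joint table between 0.99 and 1.105 rad and ((horizontal distance between ball_1_center and next_jar below 0.01 m and z of ball_1_center in the frame of next_jar between -0.006 and 0.012 m and linear speed of ball_1 below 0.03 m/s and x of ball_2_center in the frame of ball_track between -0.05 and 0.06 m and y of ball_2_center in the frame of ball_track between -0.005 and 0.005 m and z of ball_2_center in the frame of ball_track between 0.018 and 0.036 m and x of ball_3_center in the frame of ball_track between -0.05 and 0.06 m and y of ball_3_center in the frame of ball_track between -0.005 and 0.005 m and z of ball_3_center in the frame of ball_track between 0.018 and 0.036 m) or (horizontal distance between ball_2_center and next_jar below 0.01 m and z of ball_2_center in the frame of next_jar between -0.006 and 0.012 m and linear speed of ball_2 below 0.03 m/s and x of ball_1_center in the frame of ball_track between -0.05 and 0.06 m and y of ball_1_center in the frame of ball_track between -0.005 and 0.005 m and z of ball_1_center in the frame of ball_track between 0.018 and 0.036 m and x of ball_3_center in the frame of ball_track between -0.05 and 0.06 m and y of ball_3_center in the frame of ball_track between -0.005 and 0.005 m and z of ball_3_center in the frame of ball_track between 0.018 and 0.036 m) or (horizontal distance between ball_3_center and next_jar below 0.01 m and z of ball_3_center in the frame of next_jar between -0.006 and 0.012 m and linear speed of ball_3 below 0.03 m/s and x of ball_1_center in the frame of ball_track between -0.05 and 0.06 m and y of ball_1_center in the frame of ball_track between -0.005 and 0.005 m and z of ball_1_center in the frame of ball_track between 0.018 and 0.036 m and x of ball_2_center in the frame of ball_track between -0.05 and 0.06 m and y of ball_2_center in the frame of ball_track between -0.005 and 0.005 m and z of ball_2_center in the frame of ball_track between 0.018 and 0.036 m)) and x of spoon in the frame of mat between -0.085 and 0.085 m and y of spoon in the frame of mat between -0.035 and 0.035 m and z of spoon in the frame of mat below 0.007 m and angle between spoon's own z axis and vertical below 0.15 rad and linear speed of spoon below 0.02 m/s); the robot touches nothing.
It fails at once if a bystander (timer, bottle, pen) is pushed more than 25 mm (distance of any of timer, dropper, reagent, pen from where it was at the start of the episode above 0.025 m).
It fails at once if the fingers touch a ball (contact force between any of ball_1, ball_2, ball_3 and the fingers above 0.2 N).
It also fails if it takes over 58 s, if anything falls off the work surface, if the arm or the gripper's body presses on something with over 40 N, if the wrist force passes 120 N, or if a joint passes its speed limit or range.

## Working session

There is one attempt and no reset: what is moved stays moved. The work goes in short steps, Python scripts to look and compute and a tool call to move; the robot and the scene stay as the last step left them, time stands still between calls to the robot, and variables do not carry over. Pictures are saved under pics/ and viewed, at most 10 in all, crops included, and the job is handed in when it is done.

Besides the shell and the picture viewer there is one more tool, called after ">>>" as name(argument=value, ...), one argument or row to a line, values as JSON. move_arm: Moves the arm, as the interface text tells. Shifts and turns lie within -1 to 1; 1 stands for 25 mm of shift or 4 degrees of turn. Its arguments: {"type":"object","properties":{"motion":{"type":"array","items":{"type":"array"}},"grip_force":{"type":"number"}},"required":["motion"]}

```bash
mkdir -p pics; ls; python3 - <<'E'
from workcell import *
import cv2
print(state())
for n in("side","top"):
    cv2.imwrite(f"pics/{n}0.png",grab_frame(n)); print(camera_info(n))
E
```

```text
pics
{'time_s': 0.0, 'qpos': array([ 7.18506218e+01,  1.83502752e+01,  8.97063274e+01,  5.70929178e-04,
        7.20437423e+01, -1.14859799e+00]), 'qvel': array([-0.01163519,  0.00396231, -0.09148781,  0.06009958,  0.05764202,
        0.01984196]), 'effort': array([ 4.73903549e-05, -4.12448001e+01, -2.31974941e+01,  7.26208510e-02,
        4.54417686e-02, -1.21231406e-04]), 'ee_pos': array([167.98527889, 549.38452148, 213.13450846]), 'ee_rot': array([-1.79899686e+02, -2.55416395e-03,  1.62999041e+02]), 'force': array([-0.85775879,  0.40787939, -0.32276461]), 'torque': array([0.01692667, 0.00022544, 0.00996247]), 'gripper_force': 0.0, 'gripper_width': 91.45388744202558}
{'fx': 497.4670087257918, 'fy': 497.4670087257918, 'cx': 275.97407468147316, 'cy': 212.6130173823716, 'rvec': array([ 2.29994708, -0.31247386,  0.15733818]), 'tvec': array([-513.78656293,  170.50361676, 1276.71299337])}
{'fx': 379.1551568019663, 'fy': 379.1551568019663, 'cx': 282.36920332865344, 'cy': 204.54846908331416, 'rvec': array([ 2.15420566, -2.15727328,  0.1057628 ]), 'tvec': array([  17.24582495,  555.46816314, 1229.86574159])}
```

View pics/top0.png

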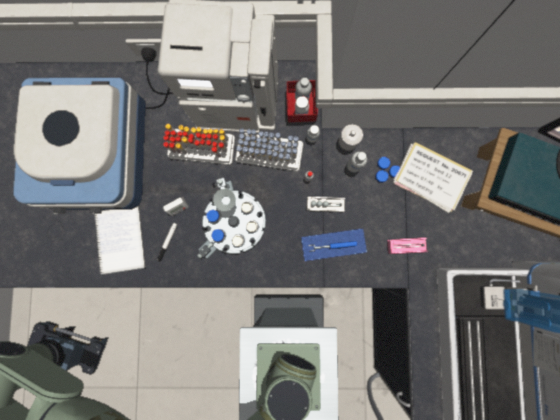

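View pics/side0.png

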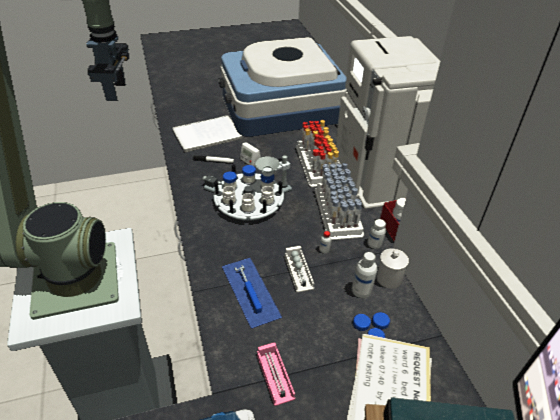

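The top view shows the carousel at about (233,221), the funnel at (224,200), the ball tray at (325,204), the spoon on its mat at (334,245), and a pink look-alike at (408,245), which I'll leave alone. The side view shows the carousel at (248,197), tray (299,268) and spoon (250,290).

```bash
cat > h.py <<'E'
import cv2,numpy as np
from workcell import *
def cam(n):
    c=camera_info(n);R=cv2.Rodrigues(np.array(c['rvec']))[0];return c,R,np.array(c['tvec']).ravel()
def proj(n,P):
    c,R,t=cam(n);q=np.atleast_2d(P)@R.T+t
    return np.c_[c['cx']+c['fx']*q[:,0]/q[:,2],c['cy']+c['fy']*q[:,1]/q[:,2]]
def at(n,u,v,z):
    c,R,t=cam(n);d=R.T@np.array([(u-c['cx'])/c['fx'],(v-c['cy'])/c['fy'],1]);o=-R.T@t
    return o+d*(z-o[2])/d[2]
def crop(img,x0,y0,w,h,s,fn):
    o=cv2.resize(img[y0:y0+h,x0:x0+w],None,fx=s,fy=s,interpolation=cv2.INTER_CUBIC)
    for x in range(-(-x0//10)*10,x0+w,10):
        cv2.line(o,((x-x0)*s,0),((x-x0)*s,6),(0,255,255),1);cv2.putText(o,str(x),((x-x0)*s,16),0,.35,(0,255,255),1)
    for y in range(-(-y0//10)*10,y0+h,10):
        cv2.line(o,(0,(y-y0)*s),(6,(y-y0)*s),(0,255,255),1);cv2.putText(o,str(y),(8,(y-y0)*s+4),0,.35,(0,255,255),1)
    cv2.imwrite(fn,o)
E
python3 - <<'E'
from h import *
crop(cv2.imread('pics/top0.png'),195,170,80,90,6,'pics/a.png')
a=cv2.imread('pics/a.png')
crop(cv2.imread('pics/top0.png'),295,190,78,75,10,'pics/b.png')
crop(cv2.imread('pics/side0.png'),195,145,110,180,5,'pics/c0.png')
crop(cv2.imread('pics/side0.png'),195,145,110,85,7,'pics/c.png')
crop(cv2.imread('pics/side0.png'),218,235,105,95,6,'pics/d.png')
c=cv2.imread('pics/c.png');print(a.shape,c.shape)
E
```

```text
(540, 480, 3) (595, 770, 3)
```

View pics/a.png

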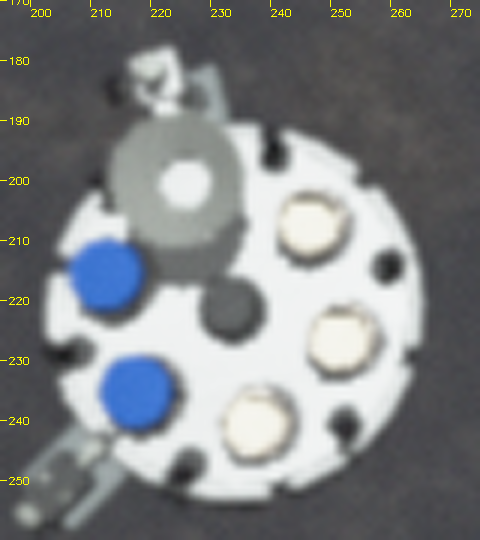

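View pics/b.png

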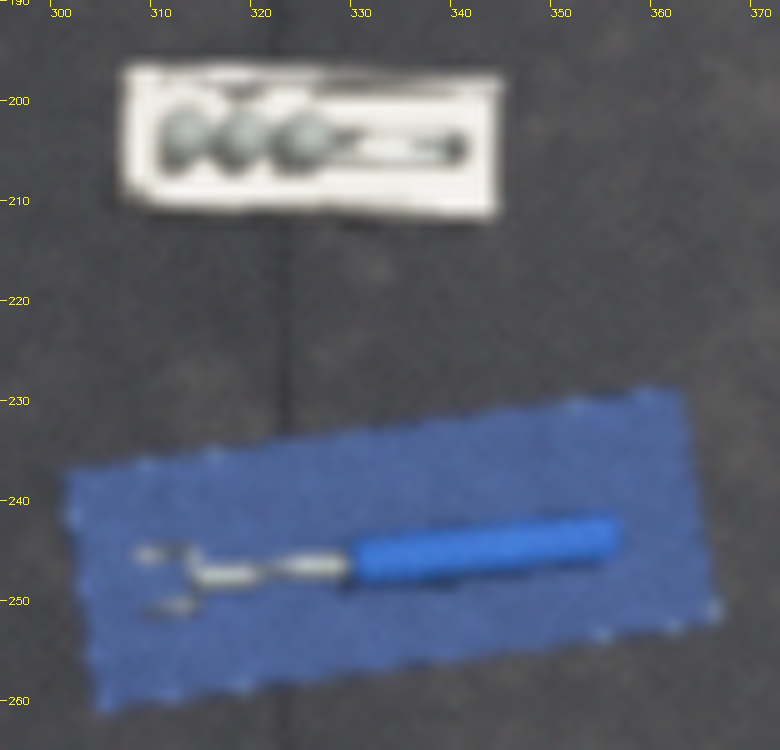

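View pics/d.png

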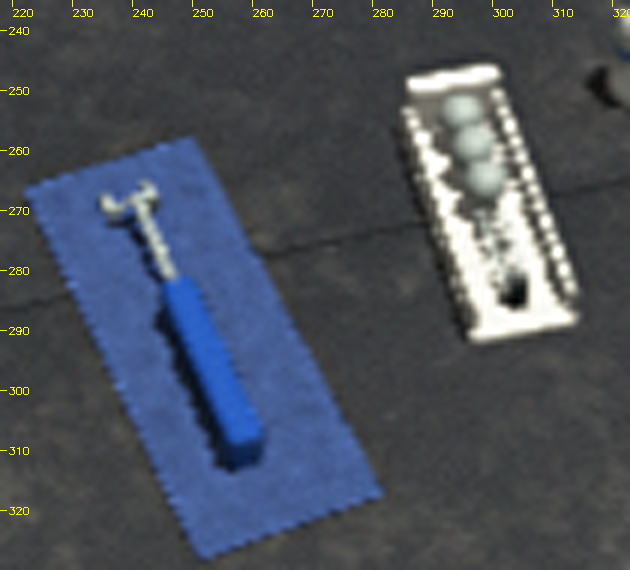

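Crop a: the first open jar clockwise of the funnel is at about (247,208) and the caps are at (213,215) and (218,235). Crop b: the balls are at about (313,203), (319,204) and (325,204), with the end block on the left and the stop at (340,205). The spoon points left, with its handle at about (343,245). Candidates: white tray (325,204) against the pink tray (408,245), and the spoon on the blue mat is the only spoon. I choose the white tray.

```bash
cat > fit.py <<'E'
from h import *
from scipy.optimize import least_squares
def px(X,Y,x0,y0,s): return (x0+(X+.5)/s-.5, y0+(Y+.5)/s-.5)
def fit(obs,x0):  # obs: (cam, localxyz, (u,v)); pose x,y,yaw deg
    def W(p,L):
        c,s=np.cos(np.radians(p[2])),np.sin(np.radians(p[2]));return np.array([p[0]+c*L[0]-s*L[1],p[1]+s*L[0]+c*L[1],L[2]])
    f=lambda p:np.ravel([proj(o[0],W(p,o[1]))[0]-o[2] for o in obs])
    r=least_squares(f,x0,loss='soft_l1');return r.x,f(r.x).reshape(-1,2).round(1).tolist()
E
python3 - <<'E'
from fit import *
A=lambda X,Y:px(X,Y,195,170,6);B=lambda X,Y:px(X,Y,295,190,10);D=lambda X,Y:px(X,Y,218,235,6)
c=lambda r,a,z:(r*np.cos(np.radians(a)),r*np.sin(np.radians(a)),z)
ax=at('top',*A(232,310),52)
S=[('top',(0,0,52),A(232,310)),('top',c(65,-60,74),A(313,229)),('top',c(65,-120,74),A(344,341)),('top',c(65,180,74),A(258,425)),
('top',c(65,120,76),A(138,393)),('top',c(65,60,76),A(107,273)),('top',(65,0,118),A(178,176))]
print('station',fit(S,[ax[0],ax[1],20]))
m=at('top',*B(393,548),2)
for n,M in(('top',[B(66,470),B(680,388),B(722,620),B(105,712)]),):
  print('mat',fit([(n,L,p) for L,p in zip([(105,40,2),(-105,40,2),(-105,-40,2),(105,-40,2)],M)][:0] or [(n,L,p) for L,p in zip([(105,-40,2),(-105,-40,2),(-105,40,2),(105,40,2)],M)],[m[0],m[1],95]))
print('matside',fit([('side',L,p) for L,p in zip([(105,40,2),(105,-40,2),(-105,-40,2),(-105,40,2)],[D(24,190),D(193,137),D(382,493),D(203,560)])],[m[0],m[1],95]))
for p in((354,561),(487,548),(619,536)): print('handle',at('top',*B(*p),24))
for t,s,z in(((188,133),(463,109),25),((245,136),(475,142),26),((306,139),(487,178),27)): print('ball',at('top',*B(*t),z),at('side',*D(*s),z))
t=[B(125,66),B(502,77),B(497,215),B(122,205)]
for q in t: print('tray',at('top',*q,22).round(1),at('top',*q,0).round(1))
for q in((578,316),(468,341),(408,82),(500,68)): print('tray side',at('side',*D(*q),22).round(1),at('side',*D(*q),35).round(1))
for q in((515,290),): print('stop side',at('side',*D(*q),23))
print('stop top',at('top',*B(455,148),23))
E
```

```text
station (array([498.61158797, 176.70669347,  14.72427956]), [[-0.1, 0.0], [-0.0, -1.2], [-0.2, -0.3], [-0.5, 0.1], [-0.1, 0.0], [0.3, 0.4], [0.9, 0.7]])
mat (array([ 424.24280657, -156.00984853,   98.08368426]), [[0.0, 0.3], [0.3, -0.3], [0.0, 0.1], [-0.4, -0.1]])
matside (array([ 422.990487  , -154.08085486,   98.05335759]), [[-0.1, -0.2], [-0.1, -0.2], [0.7, 0.1], [-0.4, 0.1]])
handle [ 419.47571029 -140.40526416   24.        ]
handle [ 423.71300377 -184.27709516   24.        ]
handle [ 427.62098304 -227.79909939   24.        ]
ball [561.72655543 -87.0068427   25.        ] [562.75900321 -80.5113738   25.        ]
ball [ 560.55454343 -105.93851382   26.        ] [ 561.64573448 -101.44044282   26.        ]
ball [ 559.38175507 -126.15950192   27.        ] [ 560.02566846 -123.53794041   27.        ]
tray [584.8 -66.3  22. ] [587.8 -67.4   0. ]
tray [ 580.7 -192.5   22. ] [ 583.7 -195.8    0. ]
tray [ 534.3 -190.    22. ] [ 536.4 -193.2    0. ]
tray [537.9 -64.9  22. ] [540.1 -66.    0. ]
tray side [ 574.9 -201.7   22. ] [ 570.7 -211.4   35. ]
tray side [ 526.8 -202.2   22. ] [ 523.2 -211.9   35. ]
tray side [544.8 -55.8  22. ] [541.  -67.4  35. ]
tray side [587.3 -58.3  22. ] [582.9 -69.9  35. ]
stop side [ 553.61731799 -182.50622366   23.        ]
stop top [ 556.70261613 -176.23345431   23.        ]
```

>>> move_arm(
  motion=[
    [0,[0.28,-0.5,0],[0,0,-0.985]],
    [0,[0.28,-0.5,0],[0,0,-0.985]],
    [0,[0.28,-0.5,0],[0,0,-0.985]],
    [0,[0.28,-0.5,0],[0,0,-0.985]],
    [0,[0.28,-0.5,0],[0,0,-0.985]],
    [0,[0.28,-0.5,0],[0,0,-0.985]],
    [0,[0.28,-0.5,0],[0,0,-0.985]],
    [0,[0.28,-0.5,0],[0,0,-0.985]],
    [0,[0.28,-0.5,0],[0,0,-0.985]],
    [0,[0.28,-0.5,0],[0,0,-0.985]],
    [0,[0.28,-0.5,0],[0,0,-0.985]],
    [0,[0.28,-0.5,0],[0,0,-0.985]],
    [0,[0.28,-0.5,0],[0,0,-0.985]],
    [0,[0.28,-0.5,0],[0,0,-0.985]],
    [0,[0.28,-0.5,0],[0,0,-0.985]],
    [0,[0.28,-0.5,0],[0,0,-0.985]],
    [0,[0.28,-0.5,0],[0,0,-0.985]],
  ],
)

```text
time_s: 1.52
ee_pos: [287.2, 336.5, 213.7]
ee_rot: [-180.0, 0.0, 95.8]
force: [-0.6, -0.4, 0.3]
gripper_width: 0.4
gripper_force: 0.0
```

>>> move_arm(
  motion=[
    [0,[0.28,-0.5,0],[0,0,-0.985]],
    [0,[0.28,-0.5,0],[0,0,-0.985]],
    [0,[0.28,-0.5,0],[0,0,-0.985]],
    [0,[0.28,-0.5,0],[0,0,-0.985]],
    [0,[0.28,-0.5,0],[0,0,-0.985]],
    [0,[0.28,-0.5,0],[0,0,-0.985]],
    [0,[0.28,-0.5,0],[0,0,-0.985]],
    [0,[0.28,-0.5,0],[0,0,-0.985]],
    [0,[0.28,-0.5,0],[0,0,-0.985]],
    [0,[0.28,-0.5,0],[0,0,-0.985]],
    [0,[0.28,-0.5,0],[0,0,-0.985]],
    [0,[0.28,-0.5,0],[0,0,-0.985]],
    [0,[0.28,-0.5,0],[0,0,-0.985]],
    [0,[0.28,-0.5,0],[0,0,-0.985]],
    [0,[0.28,-0.5,0],[0,0,-0.985]],
    [0,[0.28,-0.5,0],[0,0,-0.985]],
    [0,[0.28,-0.5,0],[0,0,-0.985]],
    [0,[0,0,0],[0,0,0]],
  ],
)

```text
time_s: 3.02
ee_pos: [406.9, 123.3, 213.7]
ee_rot: [179.9, 0.0, 28.8]
force: [-0.5, 0.2, -0.2]
gripper_width: 0.5
gripper_force: 0.0
```

>>> move_arm(
  motion=[
    [0,[0,0.12,-0.4],[0,0,0]],
    [0,[0,0,-0.7],[0,0,0]],
    [0,[0,0,-0.9],[0,0,0]],
    [0,[0,0,-0.9],[0,0,0]],
    [0,[0,0,-0.9],[0,0,0]],
    [0,[0,0,-0.9],[0,0,0]],
    [0,[0,0,-0.8],[0,0,0]],
    [0,[0,0,-0.6],[0,0,0]],
    [0,[0,0,-0.4],[0,0,0]],
    [0,[0,0,0],[0,0,0]],
  ],
)

```text
time_s: 3.85
ee_pos: [404.0, 127.9, 49.5]
ee_rot: [-179.9, 0.3, 29.1]
force: [0.3, -0.2, 0.9]
gripper_width: 0.4
gripper_force: 0.0
```

```bash
python3 - <<'E'
from h import *
s=state();print(s['ee_pos'],s['force'])
C=np.array([498.6,176.7]);r=np.array(s['ee_pos'][:2])-C;print(np.hypot(*r),np.degrees(np.arctan2(r[1],r[0]))%360)
# arc rows: from 209.3 in steps
a=209;R=105
for st in [4]*13+[3,2,2,2]:
    p=lambda a:R*np.array([np.cos(np.radians(a)),np.sin(np.radians(a))])
    d=(p(a+st)-p(a))/25;print(a+st,d.round(3).tolist(),st/4);a+=st
crop(grab_frame('side'),180,110,110,110,5,'pics/e.png')
E
```

```text
[404.04793077 127.85748744  49.54143196] [ 0.34177252 -0.2464381   0.89706013]
106.4222008273241 207.3194000088739
213 [0.151, -0.251] 1.0
217 [0.168, -0.24] 1.0
221 [0.184, -0.228] 1.0
225 [0.2, -0.214] 1.0
229 [0.214, -0.2] 1.0
233 [0.228, -0.184] 1.0
237 [0.24, -0.168] 1.0
241 [0.251, -0.151] 1.0
245 [0.261, -0.133] 1.0
249 [0.27, -0.115] 1.0
253 [0.277, -0.095] 1.0
257 [0.283, -0.076] 1.0
261 [0.288, -0.056] 1.0
264 [0.218, -0.029] 0.75
266 [0.146, -0.013] 0.5
268 [0.146, -0.008] 0.5
270 [0.147, -0.003] 0.5
```

View pics/e.png

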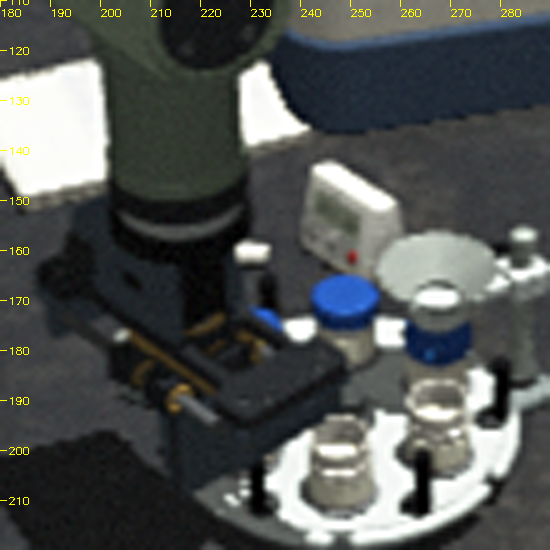

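The side crop shows the finger behind the 210° peg, which is at about (232,207), with the open jars at (247,198) and (267,188). I'll sweep it along an arc.

>>> move_arm(
  motion=[
    [0,[0.151,-0.251,0],[0,0,1]],
    [0,[0.168,-0.24,0],[0,0,1]],
    [0,[0.184,-0.228,0],[0,0,1]],
    [0,[0.2,-0.214,0],[0,0,1]],
    [0,[0.214,-0.2,0],[0,0,1]],
    [0,[0.228,-0.184,0],[0,0,1]],
    [0,[0.24,-0.168,0],[0,0,1]],
    [0,[0.251,-0.151,0],[0,0,1]],
    [0,[0.261,-0.133,0],[0,0,1]],
    [0,[0.27,-0.115,0],[0,0,1]],
    [0,[0.277,-0.095,0],[0,0,1]],
    [0,[0.283,-0.076,0],[0,0,1]],
    [0,[0.144,-0.03,0],[0,0,0.5]],
    [0,[0.144,-0.026,0],[0,0,0.5]],
    [0,[0,0,0],[0,0,0]],
  ],
)

```text
time_s: 5.15
ee_pos: [482.7, 75.4, 52.5]
ee_rot: [179.9, -0.0, 81.1]
force: [-1.3, -0.0, 1.2]
gripper_width: 0.4
gripper_force: 0.0
```

```bash
cat > tab.py <<'E'
from fit import *
f=grab_frame('top');cv2.imwrite('pics/t_last.png',f)
s=state();C=np.array([498.6,176.7]);r=np.array(s['ee_pos'][:2])-C;print(s['ee_pos'],s['force'],np.hypot(*r),np.degrees(np.arctan2(r[1],r[0]))%360)
h=cv2.cvtColor(f,cv2.COLOR_BGR2HSV);m=cv2.inRange(h,(105,130,100),(125,255,255));m[:180]=0;m[265:]=0;m[:,:190]=0;m[:,280:]=0
n,_,st,c=cv2.connectedComponentsWithStats(m)
for i in range(1,n):
    if st[i,4]>15:
        p=at('top',*c[i],76);d=p[:2]-C;print(st[i,4],c[i],np.hypot(*d),np.degrees(np.arctan2(d[1],d[0]))-14.7)
E
python3 tab.py
```

```text
[482.26905163  75.42504287  52.32614424] [ 0.08948707 -0.36630787  0.34148002] 102.58321898281895 260.83970535299414
87 [213.64367816 211.54022989] 66.83238971666162 48.86880975648651
104 [214.5 231. ] 64.70511209770618 105.62113305247973
```

>>> move_arm(
  motion=[
    [0,[0.146,-0.018,0],[0,0,0.5]],
    [0,[0.146,-0.015,0],[0,0,0.5]],
    [0,[0.11,-0.008,0],[0,0,0.375]],
    [0,[0.11,-0.006,0],[0,0,0.375]],
    [0,[0.11,-0.004,0],[0,0,0.375]],
    [0,[0.04,0,0],[0,0,0.125]],
    [0,[0,0,0],[0,0,0]],
  ],
)

```text
time_s: 5.78
ee_pos: [498.1, 74.0, 51.9]
ee_rot: [180.0, -0.0, 90.0]
force: [-1.0, -0.4, -0.0]
gripper_width: 0.3
gripper_force: 0.3
```

```bash
python3 tab.py
```

```text
[498.02553185  74.02337368  51.80683611] [-0.1221512   0.83251887  0.54753108] 102.67823336497676 269.67943768327336
103 [213.11650485 213.52427184] 65.7063614063264 54.47902796668268
105 [216.04761905 233.58095238] 65.1680933804923 114.16763972738265
```

>>> move_arm(
  motion=[
    [0,[0.09,0,0],[0,0,0.3]],
    [0,[0.07,0,0],[0,0,0.25]],
    [0,[0,0,0],[0,0,0]],
    [0,[0,0,0],[0,0,0]],
  ],
)

```text
time_s: 6.17
ee_pos: [502.5, 73.9, 51.5]
ee_rot: [180.0, -0.0, 92.2]
force: [0.3, 0.5, -1.1]
gripper_width: 0.6
gripper_force: 0.0
```

```bash
python3 tab.py; sed "s/grab_frame('top')/cv2.imread('pics\/top0.png')/;s/;cv2.imwrite('pics.t_last.png',f)//" tab.py | python3 - | tail -2
```

```text
[502.27095339  73.85850074  51.47338898] [-0.11375199  0.51582401 -0.06646713] 102.90699620650129 272.0443194148521
107 [212.6635514  215.63551402] 64.88427697085402 60.51366337171956
105 [217.55238095 234.98095238] 64.48629897588118 119.99383604937252
108 [212.66666667 215.58333333] 64.92094549594677 60.36889294291289
106 [217.54716981 235.03773585] 64.62283632341041 120.09938184238531
```

>>> move_arm(
  motion=[
    [0,[-0.3,-0.1,0],[0,0,0]],
    [0,[-0.3,-0.8,0],[0,0,0]],
    [20,[-0.25,-0.9,0.5],[0,0,0]],
    [40,[-0.25,-0.9,0.5],[0,0,0.2]],
    [60,[-0.25,-0.9,0.5],[0,0,0.2]],
    [60,[-0.25,-0.9,0.3],[0,0,0.2]],
    [60,[-0.25,-0.9,0],[0,0,0.2]],
    [60,[-0.25,-0.9,0],[0,0,0]],
    [60,[-0.25,-0.9,0],[0,0,0]],
    [60,[-0.25,-0.9,0],[0,0,0]],
    [60,[-0.25,-0.9,0],[0,0,0]],
    [60,[-0.25,-0.9,0],[0,0,0]],
    [60,[-0.15,-0.6,-0.4],[0,0,0]],
    [60,[0,0,-0.6],[0,0,0]],
    [60,[0,0,0],[0,0,0]],
  ],
)

```text
time_s: 7.47
ee_pos: [418.3, -188.5, 69.6]
ee_rot: [-179.8, -0.1, 95.3]
force: [-0.6, 0.2, -0.7]
gripper_width: 59.8
gripper_force: 0.0
```

```bash
python3 tab.py; python3 -c "
from h import *
s=state();print(s['ee_pos'],s['ee_rot'])
crop(cv2.imread('pics/t_last.png'),295,190,78,75,8,'pics/f.png')"
```

```text
[ 419.05073795 -188.2893402    70.51198228] [-0.3412719  -0.86860043 -0.01892928] 373.5576308305471 257.7046881256682
109 [212.67889908 215.64220183] 64.8305916307921 60.52089562532085
105 [217.55238095 234.98095238] 64.48629897588118 119.99383604937252
105 [237.03809524 240.3047619 ] 64.49506474881258 -179.75081308001046
[ 419.05073795 -188.2893402    70.51198228] [-1.79823386e+02 -1.15115573e-01  9.53660857e+01]
```

>>> move_arm(
  motion=[
    [60,[0.18,0.16,-0.5],[0,0,0]],
    [60,[0,0,-0.8],[0,0,0]],
    [60,[0,0,-0.7],[0,0,0]],
    [60,[0,0,-0.4],[0,0,0]],
    [60,[0,0,-0.18],[0,0,0]],
    [60,[0,0,0],[0,0,0]],
    [60,[0,0,0],[0,0,0]],
  ],
)

```text
time_s: 8.1
ee_pos: [425.8, -184.6, 7.6]
ee_rot: [179.9, 0.0, 95.5]
force: [-0.5, -0.2, 0.8]
gripper_width: 60.1
gripper_force: 0.0
```

>>> move_arm(
  motion=[
    [60,[-0.06,0,-0.1],[0,0,0]],
    [30,[0,0,0],[0,0,0]],
    [10,[0,0,0],[0,0,0]],
    [10,[0,0,0],[0,0,0]],
    [10,[0,0,0],[0,0,0]],
    [10,[0,0,0],[0,0,0]],
    [10,[0,0,0],[0,0,0]],
  ],
  grip_force=25,
)

```text
time_s: 8.68
ee_pos: [423.9, -184.7, 4.5]
ee_rot: [180.0, 0.0, 95.4]
force: [-1.2, -0.5, 0.4]
gripper_width: 22.9
gripper_force: 0.0
```

```bash
python3 - <<'E'
from h import *
p=[]
for i in range(4):
    grab_frame('side');s=state();p.append(np.r_[s['ee_pos'],s['ee_rot'][2]]);
print(np.array(p).round(2),s['gripper_width'],s['gripper_force'],s['force'])
E
```

```text
[[ 423.88 -184.71    4.53   95.43]
 [ 423.86 -184.7     4.51   95.44]
 [ 423.84 -184.67    4.51   95.43]
 [ 423.83 -184.7     4.49   95.44]] 15.753643006281663 24.99971330165863 [-0.69310997  0.1231085   0.41801598]
```

>>> move_arm(
  motion=[
    [10,[0,0,0.3],[0,0,0]],
    [10,[0,0,0.8],[0,0,0]],
    [10,[0,0,0.8],[0,0,0]],
    [10,[0,0,0.4],[0,0,0]],
    [10,[0,0,0],[0,0,0]],
  ],
)

```text
time_s: 9.3
ee_pos: [425.5, -185.4, 64.4]
ee_rot: [179.7, 0.2, 95.4]
force: [0.7, -0.2, -1.5]
gripper_width: 15.9
gripper_force: 25.0
```

```bash
python3 - <<'E'
from h import *
for u,v,z in((360,158,135),(360,166,60),(350,138,80),(314,134,60),(309,175,70)):print(at('top',u,v,z).round())
for u,v,z in((368,258,135),(364,290,0),):print('side',at('side',u,v,z).round())
s=state();print(s['ee_pos'],s['ee_rot'])
E
```

```text
[ 688. -225.  135.]
[ 679. -239.   60.]
[ 767. -205.   80.]
[788. -89.  60.]
[648. -71.  70.]
side [ 689. -237.  135.]
side [ 702. -227.    0.]
[ 425.48521135 -185.43628292   64.43984549] [1.79729548e+02 1.54907752e-01 9.54349167e+01]
```

>>> move_arm(
  motion=[
    [10,[0.3,-0.2,0],[0,0,-0.2]],
    [10,[0.66,-0.4,0],[0,0,-0.3]],
    [10,[0.66,-0.4,0],[0,0,-0.3]],
    [10,[0.66,-0.4,0],[0,0,-0.3]],
    [10,[0.66,-0.4,0],[0,0,-0.3]],
    [10,[0.66,-0.4,0],[0,0,-0.3]],
    [10,[0.66,-0.4,0],[0,0,-0.1]],
    [10,[0.6,-0.4,0],[0,0,0]],
    [10,[0.3,-0.1,0],[0,0,0]],
    [10,[0,0,0],[0,0,0]],
    [10,[0,0,0],[0,0,0]],
  ],
)

```text
time_s: 10.22
ee_pos: [552.0, -261.7, 60.8]
ee_rot: [-179.9, -0.1, 88.2]
force: [1.0, 0.5, -1.4]
gripper_width: 15.8
gripper_force: 25.0
```

```bash
python3 - <<'E'
from h import *
f=grab_frame('top');s=state();print(s['ee_pos'],s['ee_rot'])
crop(f,295,185,70,60,10,'pics/g.png');cv2.imwrite('pics/g0.png',f)
crop(grab_frame('side'),265,230,80,75,8,'pics/g2.png')
E
```

```text
[ 551.60743596 -261.40530059   61.04664868] [-1.79852796e+02 -7.20510494e-02  8.82343759e+01]
```

View pics/g.png

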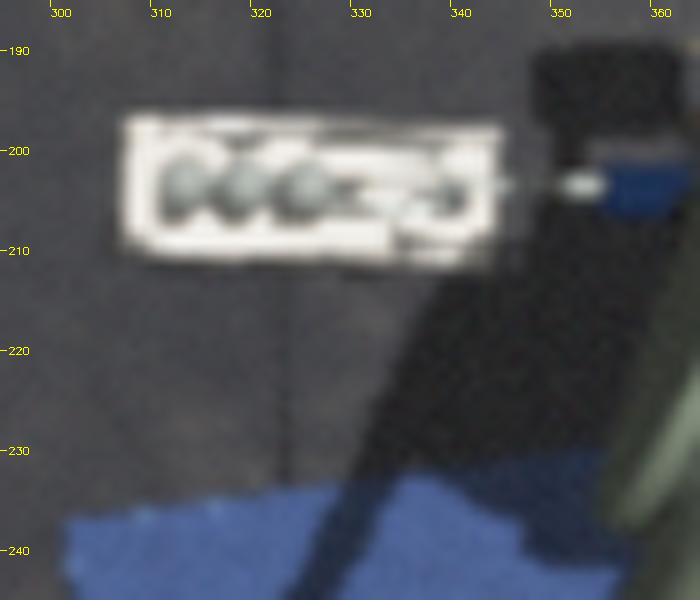

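The top crop shows the spoon wire at about (353,203), with the pocket over the tray's stop end, near (338,204). The three balls are still at x≈313–325 on row 203.

```bash
python3 - <<'E'
from h import *
c,R,t=cam('top');print('cam',-R.T@t)
g=cv2.imread('pics/top0.png').astype(float).mean(2)
def edges(col,a,b):
    p=g[a:b,col];lo,hi=60,p.max();th=(lo+hi)/2
    i=[k for k in range(len(p)-1) if p[k]<th<=p[k+1]][0];j=[k for k in range(len(p)-1) if p[k]>=th>p[k+1]][-1]
    return a+i+(th-p[i])/(p[i+1]-p[i]),a+j+(p[j]-th)/(p[j]-p[j+1])
for u in range(310,344,3):
    e=edges(u,190,220);A=at('top',u,e[0],22);B0=at('top',u,e[1],0);B2=at('top',u,e[1],22)
    print(u,np.round(e,2),A[:2].round(1),B0[:2].round(1),B2[:2].round(1))
print('wire',at('top',295+(585.5)/10-.5,185+185.5/10-.5,74))
print('wire pred y',proj('top',[[551.6+.031*60,-261.4+60,74]]))
E
```

```text
cam [ 412.70131898   -2.84095843 1284.94419776]
310 [196.07 209.74] [585.  -76.2] [541.1 -77.1] [538.9 -75.8]
313 [196.33 210.16] [584.1 -86.2] [539.7 -87.2] [537.5 -85.8]
316 [196.02 210.28] [585.1 -96.3] [539.2 -97.4] [537.  -95.8]
319 [196.05 210.28] [ 585.  -106.4] [ 539.2 -107.6] [ 537.  -105.8]
322 [196.45 210.14] [ 583.6 -116.4] [ 539.6 -117.8] [ 537.5 -115.8]
325 [196.37 210.28] [ 583.9 -126.5] [ 539.2 -128. ] [ 537.  -125.8]
328 [198.66 210.07] [ 576.1 -136.4] [ 539.8 -138.2] [ 537.7 -135.9]
331 [198.73 210.34] [ 575.8 -146.4] [ 538.9 -148.3] [ 536.8 -145.9]
334 [198.53 210.61] [ 576.5 -156.5] [ 538.  -158.5] [ 535.8 -155.8]
337 [197.83 210.86] [ 578.8 -166.6] [ 537.1 -168.7] [ 535.  -165.8]
340 [197.45 211.14] [ 580.1 -176.6] [ 536.1 -178.8] [ 534.  -175.8]
343 [197.27 211.25] [ 580.7 -186.7] [ 535.7 -189. ] [ 533.6 -185.8]
wire [ 554.9828154  -210.89754393   74.        ]
wire pred y [[350.09059626 203.52855605]]
```

View pics/g2.png

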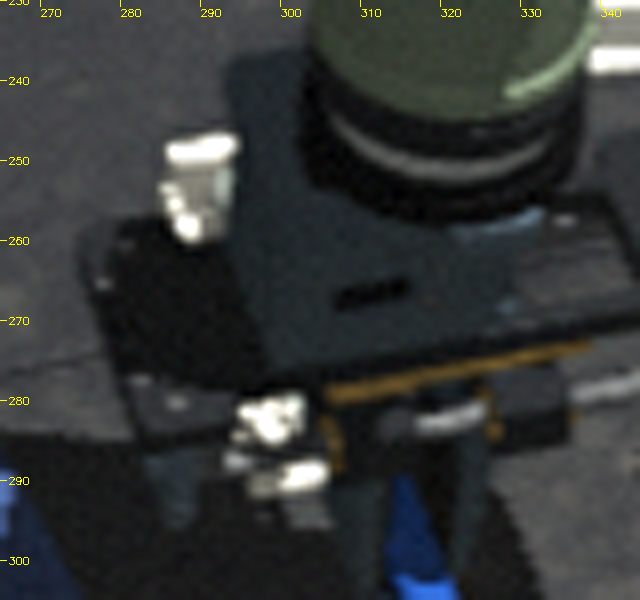

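>>> move_arm(
  motion=[
    [10,[0.12,0,-0.4],[0,0,-0.1]],
    [10,[0,0,-0.5],[0,0,0]],
    [10,[0,0,-0.2],[0,0,0]],
    [10,[0,0,0],[0,0,0]],
    [10,[0,0,0],[0,0,0]],
  ],
)

```text
time_s: 10.73
ee_pos: [555.4, -261.9, 34.1]
ee_rot: [-179.9, -0.0, 87.8]
force: [0.7, -0.4, -0.3]
gripper_width: 16.1
gripper_force: 25.0
```

```bash
python3 - <<'E'
from h import *
f=np.mean([grab_frame('top').astype(float) for _ in range(3)],0);s=state();e=np.array(s['ee_pos']);print(e,s['ee_rot'])
cv2.imwrite('pics/g3.png',f);g=f.mean(2)
yaw=np.radians(s['ee_rot'][2])
for u in range(349,356):
    p=g[196:212,u];b=np.clip(p-np.median(p)-15,0,None);b[:4]=0;b[-4:]=0
    v=196+(b*np.arange(16)).sum()/max(b.sum(),1);w=at('top',u,v,e[2]-2.5+15.5)
    print(u,round(v,2),p.max(),w.round(1),'pred x',round(e[0]+(w[1]-e[1])/np.tan(yaw),1))
crop(f.astype(np.uint8),300,188,60,32,13,'pics/g4.png')
E
```

```text
[ 556.20121593 -262.31058534   35.06103835] [1.79933687e+02 2.74778652e-02 8.78342457e+01]
349 196.0 80.0 [ 581.4 -202.6   48.1] pred x 558.5
350 203.0 101.22222222222221 [ 558.2 -205.4   48.1] pred x 558.4
351 203.01 127.33333333333333 [ 558.2 -208.7   48.1] pred x 558.2
352 203.02 115.22222222222221 [ 558.2 -211.9   48.1] pred x 558.1
353 203.03 108.22222222222221 [ 558.1 -215.2   48.1] pred x 558.0
354 203.0 79.55555555555556 [ 558.2 -218.5   48.1] pred x 557.9
355 196.0 75.44444444444444 [ 581.3 -222.2   48.1] pred x 557.7[ WARN:0@2.845] global loadsave.cpp:1063 imwrite_ Unsupported depth image for selected encoder is fallbacked to CV_8U.
```

View pics/g4.png

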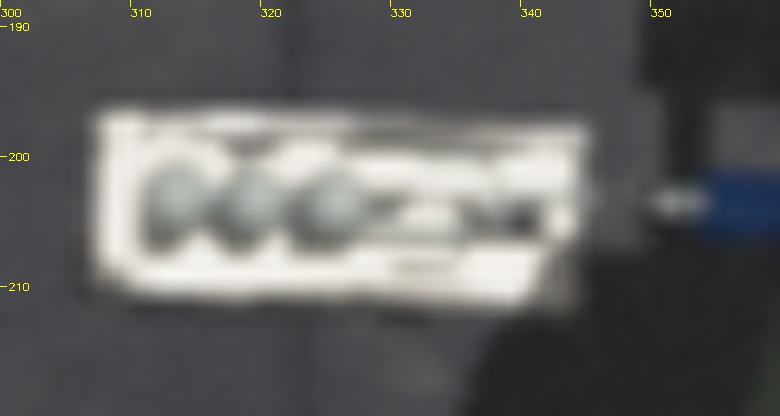

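>>> move_arm(
  motion=[
    [10,[-0.06,0,-0.2],[0,0,0]],
    [10,[0,0,-0.2],[0,0,0]],
    [10,[0,0,-0.15],[0,0,0]],
    [10,[0,0,-0.1],[0,0,0]],
    [10,[0,0,0],[0,0,0]],
    [10,[0,0,0],[0,0,0]],
    [10,[0,0,0],[0,0,0]],
  ],
)

```text
time_s: 11.47
ee_pos: [554.5, -262.2, 18.3]
ee_rot: [180.0, 0.0, 87.8]
force: [-0.1, 0.0, -1.1]
gripper_width: 15.6
gripper_force: 25.0
```

```bash
cat > st.py <<'E'
from h import *
p=[]
for i in range(3):
    grab_frame('top');s=state();p.append(np.r_[s['ee_pos'],s['ee_rot'],s['force']])
print(np.array(p).round(1))
E
python3 st.py
```

```text
[[ 5.545e+02 -2.623e+02  1.830e+01  1.800e+02  0.000e+00  8.780e+01
   5.000e-01  1.600e+00  0.000e+00]
 [ 5.546e+02 -2.623e+02  1.840e+01  1.800e+02  0.000e+00  8.780e+01
  -3.000e-01 -7.000e-01 -1.000e-01]
 [ 5.545e+02 -2.623e+02  1.840e+01  1.800e+02  0.000e+00  8.780e+01
  -1.000e-01 -3.000e-01 -7.000e-01]]
```

>>> move_arm(
  motion=[
    [10,[0,0,-0.07],[0,0,0]],
    [10,[0,0,-0.065],[0,0,0]],
    [10,[0,0,0],[0,0,0]],
    [10,[0,0,0],[0,0,0]],
    [10,[0,0,0],[0,0,0]],
  ],
)

```text
time_s: 12.03
ee_pos: [554.3, -262.2, 14.8]
ee_rot: [180.0, -0.0, 87.8]
force: [-0.2, 0.2, -1.0]
gripper_width: 15.8
gripper_force: 25.0
```

```bash
python3 st.py
```

```text
[[ 5.544e+02 -2.622e+02  1.480e+01  1.800e+02  0.000e+00  8.780e+01
  -0.000e+00  6.000e-01 -2.000e-01]
 [ 5.544e+02 -2.622e+02  1.490e+01  1.800e+02  0.000e+00  8.780e+01
   5.000e-01 -7.000e-01 -4.000e-01]
 [ 5.544e+02 -2.622e+02  1.490e+01  1.800e+02  0.000e+00  8.780e+01
   0.000e+00 -4.000e-01 -8.000e-01]]
```

>>> move_arm(
  motion=[
    [10,[0.007,0.2,0],[0,0,0]],
    [10,[0.008,0.2,0],[0,0,0]],
    [10,[0.008,0.2,0],[0,0,0]],
    [10,[0.008,0.2,0],[0,0,0]],
    [10,[0.007,0.2,0],[0,0,0]],
    [10,[0.006,0.16,0],[0,0,0]],
    [10,[0,0,0],[0,0,0]],
    [10,[0,0,0],[0,0,0]],
    [10,[0,0,0],[0,0,0]],
  ],
)

```text
time_s: 12.93
ee_pos: [555.5, -233.1, 14.9]
ee_rot: [180.0, 0.0, 87.8]
force: [-0.2, -0.2, -0.8]
gripper_width: 16.0
gripper_force: 25.0
```

```bash
python3 st.py; python3 -c "
from h import *
print(state()['torque'])
crop(grab_frame('top'),300,188,60,32,13,'pics/k.png')"
```

```text
[[ 5.555e+02 -2.332e+02  1.480e+01  1.800e+02  0.000e+00  8.780e+01
   8.000e-01  5.000e-01 -5.000e-01]
 [ 5.554e+02 -2.333e+02  1.480e+01  1.800e+02 -0.000e+00  8.780e+01
  -7.000e-01 -2.000e-01 -9.000e-01]
 [ 5.554e+02 -2.333e+02  1.480e+01  1.800e+02 -0.000e+00  8.780e+01
   6.000e-01 -2.000e-01 -6.000e-01]]
[-0.04059521  0.05970304  0.02532285]
```

View pics/k.png

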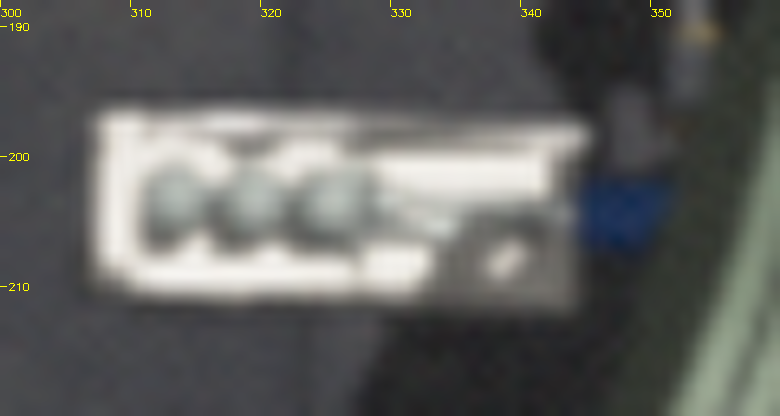

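The crop shows the pocket just behind ball 1 at about (325,203), with the wire in line with the queue. That was the last of my ten views, so from here I'll use force and numbers only.

>>> move_arm(
  motion=[
    [10,[0.002,0.08,0],[0,0,0]],
    [10,[0.001,0.04,0],[0,0,0]],
    [10,[0,0,0],[0,0,0]],
    [10,[0,0,0],[0,0,0]],
  ],
)

```text
time_s: 13.47
ee_pos: [555.9, -231.3, 15.1]
ee_rot: [179.9, 0.1, 87.9]
force: [-0.8, -4.8, -1.1]
gripper_width: 15.7
gripper_force: 25.0
```

```bash
python3 st.py
```

```text
[[ 5.559e+02 -2.313e+02  1.510e+01  1.799e+02  1.000e-01  8.790e+01
  -1.000e-01 -5.000e+00 -5.000e-01]
 [ 5.559e+02 -2.313e+02  1.510e+01  1.799e+02  1.000e-01  8.790e+01
  -5.000e-01 -5.400e+00  4.000e-01]
 [ 5.558e+02 -2.313e+02  1.510e+01  1.799e+02  1.000e-01  8.790e+01
   1.000e-01 -4.600e+00  1.000e-01]]
```

>>> move_arm(
  motion=[
    [10,[0,-0.06,0],[0,0,0]],
    [10,[0,0,0],[0,0,0]],
    [10,[0,0,0.05],[0,0,0]],
    [10,[0,0,0.1],[0,0,0]],
    [10,[0,0,0.1],[0,0,0]],
    [10,[0,0,0.15],[0,0,0]],
    [10,[0,0,0.2],[0,0,0]],
    [10,[0,0,0.3],[0,0,0]],
    [10,[0,0,0.4],[0,0,0]],
    [10,[0,0,0.4],[0,0,0]],
    [10,[0,0,0.3],[0,0,0]],
    [10,[0,0,0.2],[0,0,0]],
    [10,[0,0,0.1],[0,0,0]],
    [10,[0,0,0],[0,0,0]],
    [10,[0,0,0],[0,0,0]],
  ],
)

```text
time_s: 14.87
ee_pos: [555.3, -231.6, 72.3]
ee_rot: [-180.0, -0.0, 87.8]
force: [0.0, -0.8, -1.1]
gripper_width: 15.8
gripper_force: 25.0
```

```bash
python3 st.py; python3 - <<'E'
from h import *
f=grab_frame('top');cv2.imwrite('pics/l.png',f);g=f.mean(2);g0=cv2.imread('pics/top0.png').mean(2)
s=state();e=s['ee_pos'];y=np.radians(s['ee_rot'][2]);P=[e[0]+105*np.cos(y),e[1]+105*np.sin(y),e[2]+7]
print('pred ball px',proj('top',[P]))
for n,a in(('before',g0),('now',g)): print(n);print(a[199:209,308:334:1].astype(int))
E
```

```text
[[ 5.552e+02 -2.315e+02  7.200e+01 -1.800e+02 -0.000e+00  8.780e+01
   3.000e-01 -7.000e-01 -9.000e-01]
 [ 5.551e+02 -2.315e+02  7.180e+01 -1.799e+02 -0.000e+00  8.780e+01
   0.000e+00 -3.000e-01 -7.000e-01]
 [ 5.552e+02 -2.315e+02  7.180e+01 -1.799e+02 -0.000e+00  8.780e+01
   2.000e-01  2.000e-01 -1.000e+00]]
pred ball px [[326.8631995  201.63080292]]
before
[[207 233 233 231 230 230 227 226 219 175 141 138 156 191 226 232 230 218
  175 162 163 162 160 160 165 165]
 [222 236 234 229 213 204 208 224 232 217 178 183 208 227 237 237 231 220
  211 222 229 230 230 231 231 231]
 [226 235 226 201 181 181 187 205 223 204 176 182 197 216 227 216 194 188
  195 215 232 234 236 236 237 239]
 [228 233 211 171 172 184 185 183 186 165 167 184 189 186 183 166 166 178
  186 187 194 200 199 209 223 227]
 [228 233 201 158 164 180 179 164 147 142 164 182 181 166 141 136 161 184
  188 175 151 139 148 181 209 216]
 [230 232 193 139 143 157 155 141 118 119 145 163 164 147 118 121 146 167
  171 162 146 145 171 218 229 233]
 [231 231 189 129 117 130 140 147 117 107 119 134 148 150 118 105 121 135
  143 149
[... 748 characters left out ...]
02 158 145
  161 172 167 169 177 176 182 178]
 [227 232 201 157 164 179 175 155 132 141 165 184 175 152 163 185 153 130
  138 144 139 136 152 171 191 196]
 [228 230 192 140 142 157 153 135 112 122 148 162 152 134 157 185 169 131
  120 120 120 129 173 217 227 231]
 [229 230 185 127 114 125 138 142 115 106 120 131 126 111 124 136 134 132
  151 139 134 145 178 206 216 224]
 [228 229 191 132 111 132 179 198 145 110 107 108 104 107 106 109 116 159
  204 181 165 167 178 182 189 193]
 [221 228 211 177 166 189 225 226 186 161 156 146 119 108 108 107 117 162
  216 218 216 216 220 227 230 227]
 [179 204 222 226 230 234 238 238 233 230 228 217 160 117 109 106 110 133
  170 183 186 185 197 224 229 218]]
```

Ball 1 is on the spoon (blob near (326,201)) and the other two are still at columns 313 and 319. I'll tilt the nose up slightly and carry it to the funnel.

>>> move_arm(
  motion=[
    [10,[0,0,0.2],[0.25,0,0]],
    [10,[0,0,0.4],[0.25,0,0]],
    [10,[0,0,0.5],[0.25,0,0]],
    [10,[0,0,0.5],[0.25,0,0]],
    [10,[0,0,0.5],[0,0,0]],
    [10,[0,0,0.4],[0,0,0]],
    [10,[0,0,0.3],[0,0,0]],
    [10,[0,0,0.2],[0,0,0]],
    [10,[0,0.1,0.1],[0,0,0]],
    [10,[0,0.2,0],[0,0,0]],
    [10,[0,0.3,0],[0,0,0]],
    [10,[0,0.4,0],[0,0,0]],
    [10,[0,0.5,0],[0,0,0]],
    [10,[0.02,0.6,0],[0,0,0]],
    [10,[0.02,0.6,0],[0,0,0]],
    [10,[0.02,0.6,0],[0,0,0]],
    [10,[0.02,0.6,0],[0,0,0]],
    [10,[0,0.6,0],[0,0,0]],
    [10,[0,0.6,0],[0,0,0]],
    [10,[0,0.6,0],[0,0,0]],
  ],
)

```text
time_s: 16.73
ee_pos: [557.4, -87.4, 149.9]
ee_rot: [-179.9, -4.0, 87.9]
force: [-0.0, -0.5, -1.9]
gripper_width: 15.7
gripper_force: 25.0
```

>>> move_arm(
  motion=[
    [10,[0,0.6,0],[0,0,0]],
    [10,[0,0.6,0],[0,0,0]],
    [10,[0,0.6,0],[0,0,0]],
    [10,[0,0.6,0],[0,0,0]],
    [10,[0,0.6,0],[0,0,0]],
    [10,[0,0.6,0],[0,0,0]],
    [10,[0,0.6,0],[0,0,0]],
    [10,[0,0.5,0],[0,0,0]],
    [10,[0,0.4,0],[0,0,0]],
    [10,[0,0.3,0],[0,0,0]],
    [10,[0,0.2,0],[0,0,0]],
    [10,[0,0.1,0],[0,0,0]],
    [10,[0,0,0],[0,0,0]],
    [10,[0,0,0],[0,0,0]],
  ],
)

```text
time_s: 17.9
ee_pos: [557.6, 53.0, 149.8]
ee_rot: [-179.9, -4.0, 87.8]
force: [0.0, 0.6, -1.5]
gripper_width: 15.6
gripper_force: 25.0
```

```bash
python3 st.py; python3 - <<'E'
from h import *
from scipy.spatial.transform import Rotation as Ro
f=grab_frame('top');cv2.imwrite('pics/m.png',f);g=f.mean(2)
s=state();R=Ro.from_euler('xyz',s['ee_rot'],degrees=True).as_matrix();print(R.round(2).tolist())
P=np.array(s['ee_pos'])+105*R[:,0]*np.sign(R[1,0])-0.5*R[:,2];print('pocket',P,'time',s['time_s'])
u=proj('top',[P+[0,0,6.5],[561.5,193.2,118]]);print(u)
a,b=u[0].astype(int);print(g[b-6:b+7,a-8:a+9].astype(int))
E
```

```text
[[ 5.576e+02  5.280e+01  1.498e+02 -1.799e+02 -4.000e+00  8.780e+01
   7.000e-01 -1.000e+00 -1.100e+00]
 [ 5.576e+02  5.280e+01  1.498e+02 -1.799e+02 -4.000e+00  8.780e+01
   4.000e-01 -5.000e-01  3.000e-01]
 [ 5.576e+02  5.280e+01  1.498e+02 -1.799e+02 -4.000e+00  8.780e+01
   6.000e-01  1.500e+00 -7.000e-01]]
[[0.04, 1.0, 0.0], [1.0, -0.04, 0.07], [0.07, -0.0, -1.0]]
pocket [561.60247393 157.48397717 157.64280257] time 18.1
[[234.48407247 197.60658732]
 [225.11362366 199.61773855]]
[[136 138 136 139 143 154 175 196 203 207 205 187 128  70  62  83 110]
 [137 136 137 139 138 144 163 196 219 223 223 205 133  69  58 100 161]
 [137 137 137 139 139 139 151 179 215 227 225 205 143  77  52  90 161]
 [138 137 137 138 139 143 154 165 182 198 199 180 143  81  37  58 116]
 [130 135 142 138 136 136 144 162 171 175 161 143 125  79  46  55  98]
 [157 161 159 144 135 138 148 170 180 178 160 144 144 127 119 119 129]
 [223 219 199 164 137 134 150 173 191 183 167 156 180 184 181 177 171]
 [234 234 226 197 151 131 140 159 173 170 156 151 171 174 167 170 182]
 [236 236 235 221 167 137 131 137 149 145 143 153 193 218 212 215 228]
 [237 237 236 224 170 138 125 119 131 137 148 172 218 234 236 236 239]
 [237 237 233 213 167 145 129 121 138 162 193 207 232 238 240 240 238]
 [236 236 227 199 159 143 127 105 115 168 225 234 238 239 240 238 226]
 [232 228 208 171 152 138 114  86  99 166 231 239 239 239 239 233 206]]
```

>>> move_arm(
  motion=[
    [10,[0,0.1,0],[0,0,0]],
    [10,[0,0.2,0],[0,0,0]],
    [10,[0,0.25,0],[0,0,0]],
    [10,[0,0.25,0],[0,0,0]],
    [10,[0,0.15,0],[0,0,0]],
    [10,[0,0.08,0],[0,0,0]],
    [10,[0,0,0],[0,0,0]],
    [10,[0,0,0],[0,0,0]],
  ],
)

```text
time_s: 18.77
ee_pos: [557.5, 79.3, 149.8]
ee_rot: [-179.9, -4.0, 87.9]
force: [-0.2, -0.1, -1.2]
gripper_width: 16.1
gripper_force: 25.0
```

>>> move_arm(
  motion=[
    [10,[0,-0.01,0.21],[-1,0.04,0]],
    [10,[0,0.01,0.21],[-1,0.04,0]],
    [10,[0,0.03,0.21],[-1,0.04,0]],
    [10,[0,0.05,0.21],[-1,0.04,0]],
    [10,[0,0.07,0.2],[-1,0.04,0]],
    [10,[0,0.09,0.2],[-1,0.04,0]],
    [10,[0,0.11,0.19],[-1,0.04,0]],
    [10,[0,0.13,0.18],[-1,0.04,0]],
    [10,[0,0.15,0.17],[-1,0.04,0]],
    [10,[0,0.165,0.16],[-1,0.04,0]],
    [10,[0,0.18,0.15],[-1,0.04,0]],
    [10,[0,0,0],[0,0,0]],
    [10,[0,0,0],[0,0,0]],
    [10,[0,0,0],[0,0,0]],
    [10,[0,0,0],[0,0,0]],
    [10,[0,0,0],[0,0,0]],
    [10,[0,0,0],[0,0,0]],
  ],
)

```text
time_s: 20.18
ee_pos: [557.5, 102.6, 202.6]
ee_rot: [-179.8, 40.0, 87.8]
force: [-0.3, 0.5, -0.6]
gripper_width: 15.6
gripper_force: 25.0
```

```bash
python3 st.py; python3 - <<'E'
from h import *
from scipy.spatial.transform import Rotation as Ro
f=grab_frame('top');cv2.imwrite('pics/n.png',f);g=f.mean(2)
s=state();R=Ro.from_euler('xyz',s['ee_rot'],degrees=True).as_matrix();x=R[:,0]*np.sign(R[1,0])
P=np.array(s['ee_pos'])+105*x-0.5*R[:,2];print('pocket',P,'x',x,'time',s['time_s'])
u=proj('top',[P-6.5*R[:,2],[561.5,193.2,118],[561.5,193.2,43]]);print(u)
print(g[190:212,214:244].astype(int)) 
E
```

```text
[[ 5.575e+02  1.028e+02  2.025e+02 -1.798e+02  4.000e+01  8.780e+01
   6.000e-01  3.000e-01 -6.000e-01]
 [ 5.575e+02  1.029e+02  2.025e+02 -1.798e+02  4.000e+01  8.780e+01
  -4.000e-01 -1.000e-01 -9.000e-01]
 [ 5.575e+02  1.030e+02  2.024e+02 -1.798e+02  4.000e+01  8.780e+01
  -8.000e-01 -1.000e-01 -1.200e+00]]
pocket [560.59198393 183.82413151 135.13000446] x [ 0.02903027  0.7652708  -0.64305353] time 20.3833
[[225.61078822 198.93507989]
 [225.11362366 199.61773855]
 [228.86712989 202.47773687]]
[[ 81  88  89  89  93  92  94  94  97 101  94  83  61  59  87 114 102  74
   67  82 117 138 108  59  42  37  49  63  72  77]
 [ 79  85  87  91  91  92  95  94  98 103  96  85  63  63  88 118 104  90
  101 114 133 153 107  50  31  31  38  45  48  53]
 [ 70  81  80  88  91  93  96  93  98 100  94  84  62  61  89 114 109 103
  124 129 136 152 106  62  40  29  31  35  28  28]
 [ 59  79  84  80  80  85  82  88  98  97  94  78  61  64  91 114 108 105
  129 130 124 131 106  84  63  45  30  26  32  44]
 [ 58  82  83  60  51  59  70  83  93  95  92  77  61  65  92 116 107 108
  124 119 113 115  99  9
[... 1452 characters left out ...]
 56  59  67  67  67  72
   76  96 113 100 102 119 180 233 230 169 143 170]
 [ 85  92  94  93  92  93  95  97 101  92  83  65  54  61  70  74  72  74
   84 102 121 105 107 121 169 224 218 152 117 122]
 [ 75  82  86  87  89  89  92  95  99  92  83  64  57  62  72  79  80  88
   93 118 142 125 113 114 132 161 157 119 107 116]
 [ 54  59  64  65  68  71  80  84  86  83  77  62  56  65  82  93  95 104
  105 128 154 127 110 111 114 116 110  99 107 113]
 [ 39  39  42  42  45  48  56  56  61  63  63  59  58  73  96 105 107 109
  108 127 147 119 107 110 112 110 106  97 100 106]
 [ 30  30  30  36  38  42  49  49  49  54  61  55  59  80 102 105 110 111
  110 120 130 108 107 112 111 112 108 103  98  97]]
```

>>> move_arm(
  motion=[
    [10,[0,-0.18,-0.1],[1,-0.04,0]],
    [10,[0,-0.165,-0.12],[1,-0.04,0]],
    [10,[0,-0.15,-0.13],[1,-0.04,0]],
    [10,[0,-0.13,-0.14],[1,-0.04,0]],
    [10,[0,-0.11,-0.15],[1,-0.04,0]],
    [10,[0,-0.09,-0.16],[1,-0.04,0]],
    [10,[0,-0.15,-0.16],[1,-0.04,0]],
    [10,[0,-0.3,-0.16],[1,-0.04,0]],
    [10,[0,-0.5,-0.16],[1,-0.04,0]],
    [10,[0,-0.7,-0.16],[1,-0.04,0]],
    [10,[0,-0.9,0],[0,0,0]],
    [10,[0,-0.9,0],[0,0,0]],
    [10,[0,-0.9,0],[0,0,0]],
    [10,[0,-0.9,0],[0,0,0]],
    [10,[0,-0.9,0],[0,0,0]],
    [10,[0,-0.9,0],[0,0,0]],
    [10,[0,0,0],[0,0,0]],
    [10,[0,0,0],[0,0,0]],
  ],
)

```text
time_s: 21.88
ee_pos: [557.2, -94.4, 166.1]
ee_rot: [-179.8, 0.0, 87.7]
force: [0.3, -0.2, 0.2]
gripper_width: 16.1
gripper_force: 25.0
```

```bash
sed -i 's/^print(s\[.*//' tab.py; python3 tab.py; python3 - <<'E'
from h import *
from scipy.spatial.transform import Rotation as Ro
np.set_printoptions(linewidth=200)
f=cv2.imread('pics/t_last.png');g=f.mean(2);g0=cv2.imread('pics/top0.png').mean(2)
s=state();R=Ro.from_euler('xyz',s['ee_rot'],degrees=True).as_matrix();x=R[:,0]*np.sign(R[1,0])
P=np.array(s['ee_pos'])+105*x-0.5*R[:,2];print(s['ee_pos'],s['ee_rot'],'pocket',P,'time',s['time_s'],s['force'])
u=proj('top',[P-6.5*R[:,2],[561.5,193.2,118],[561.5,193.2,43]]);print(u)
a,b=u[0].round().astype(int);print(g[b-7:b+8,a-8:a+9].astype(int))
for n,G in(('bore before',g0),('bore now',g)):print(n);print(G[195:208,218:234].astype(int))
print(f[195:206,222:231].tolist()[5])
E
```

```text
[557.28337775 -93.51041403 166.04290725] [ 0.88678189 -0.57379998 -0.73250855] 276.509324755946 282.2530264265172
106 [212.61320755 215.62264151] 65.05236156893181 60.51473095725818
105 [217.55238095 234.98095238] 64.48629897588118 119.99383604937252
105 [237.03809524 240.3047619 ] 64.49506474881258 -179.75081308001046
[557.28337775 -93.51041403 166.04290725] [-1.79820324e+02 -1.31808555e-02  8.77756656e+01] pocket [561.36022187  11.41029224 166.56705996] time 21.9333 [ 0.88678189 -0.57379998 -0.73250855]
[[283.33528315 197.15774287]
 [225.11362366 199.61773855]
 [228.86712989 202.47773687]]
[[ 80  75  76  73  76  78  79  76  72  74  71  71  72  74  73  72  72]
 [ 80  78  76  74  77  81  78  77  76  77  71  72  72  73  73  74  73]
 [ 80  80  77  77  79  83  82  78  78  76  76  75  71  71  72  72  72]
 [ 78  82  82  79  77  91 102 103 115 119 122 102  89  77  72  73  73]
 [ 81  79  80  79  82 103 134 142 161 171 170 142 116  84  75  73  73]
 [ 76  80  78  78  76  84 102 109 119 126 127 127 134 104  82  82  84]
 [ 77  77  77  78  77  76  72  78  83  84  88 112 142 121 111 115 126]
 [ 7
[... 1783 characters left out ...]
 143 143]
 [162 162 166 192 229 237 237 238 238 238 238 224 174 148 144 144]
 [164 164 168 194 226 236 238 238 239 239 235 215 169 150 147 147]
 [165 165 166 177 205 230 237 238 238 237 229 203 163 149 150 147]
 [167 165 166 167 185 217 231 233 234 229 212 176 157 151 150 151]
 [165 167 169 169 177 195 204 208 212 203 177 158 153 154 152 151]
 [166 169 169 169 171 178 175 174 175 170 160 155 155 152 151 143]
 [166 166 170 168 166 168 169 167 165 162 157 153 154 153 146 133]
 [163 166 168 167 169 168 166 165 164 163 160 157 153 144 133 115]]
[[230, 230, 227], [238, 238, 236], [238, 239, 236], [239, 239, 237], [239, 240, 237], [239, 240, 237], [239, 239, 237], [225, 226, 221], [173, 178, 173]]
```

>>> move_arm(
  motion=[
    [10,[-0.54,-0.37,0],[0,0,0.19]],
    [10,[-0.54,-0.37,0],[0,0,0.19]],
    [10,[-0.54,-0.37,0],[0,0,0.19]],
    [10,[-0.54,-0.37,0],[0,0,0.19]],
    [10,[-0.54,-0.37,0],[0,0,0.19]],
    [10,[-0.54,-0.37,-0.4],[0,0,0.19]],
    [10,[-0.54,-0.37,-0.6],[0,0,0.19]],
    [10,[-0.54,-0.37,-0.8],[0,0,0.19]],
    [10,[-0.54,-0.37,-0.9],[0,0,0.19]],
    [10,[-0.5,-0.3,-0.9],[0,0,0.19]],
    [10,[0,0,-0.7],[0,0,0]],
    [10,[0,0,-0.6],[0,0,0]],
    [10,[0,0,-0.3],[0,0,0]],
    [10,[0,0,0],[0,0,0]],
    [10,[0,0,0],[0,0,0]],
  ],
)

```text
time_s: 23.18
ee_pos: [424.0, -183.7, 36.3]
ee_rot: [-179.8, 0.0, 95.5]
force: [0.4, 0.2, -0.4]
gripper_width: 15.9
gripper_force: 25.0
```

```bash
python3 st.py; python3 - <<'E'
from h import *
np.set_printoptions(linewidth=220)
for n,(x0,y0,x1,y1) in dict(top=(195,170,300,265),side=(190,140,320,300)).items():
    f=grab_frame(n);cv2.imwrite(f'pics/{n}_z.png',f);d=cv2.absdiff(f,cv2.imread(f'pics/{n}0.png')).max(2)
    m=(d>25).astype(np.uint8);k,_,s,c=cv2.connectedComponentsWithStats(m)
    print(n,[(c[i].round().tolist(),int(s[i,4])) for i in range(1,k) if s[i,4]>4 and x0<c[i][0]<x1 and y0<c[i][1]<y1])
print(proj('side',[[561.5,193.2,43],[561.5,193.2,74]]))
g=cv2.imread('pics/side_z.png');print(g.mean(2)[165:195,255:280].astype(int))
E
```

```text
[[ 4.244e+02 -1.840e+02  3.680e+01 -1.799e+02  0.000e+00  9.550e+01
   5.000e-01 -2.000e-01  1.000e-01]
 [ 4.245e+02 -1.842e+02  3.700e+01 -1.799e+02  1.000e-01  9.550e+01
  -1.000e-01  0.000e+00 -7.000e-01]
 [ 4.245e+02 -1.843e+02  3.700e+01 -1.800e+02  1.000e-01  9.550e+01
   3.000e-01 -2.000e-01 -6.000e-01]]
top [([237.0, 241.0], 155)]
side [([298.0, 267.0], 91)]
[[267.42555416 184.20748526]
 [267.45990059 176.1508423 ]]
[[172 169 174 172 172 167 169 168 164 160 160 155 153 150 125  80  59  95 123 107 121 150 155 173 239]
 [173 173 175 173 168 164 168 166 164 159 156 151 152 147 138 113  74  73 105  94  95 136 166 213 255]
 [175 173 172 169 168 171 168 167 160 161 155 152 149 148 141 129  94  62  93 105  81 123 208 249 236]
 [172 175 172 170 170 169 163 164 163 160 155 151 147 146 140 129 107  72  76  98  90 112 151 163 151]
 [171 172 172 170 168 168 166 162 160 155 152 154 148 144 134 129 119  86  65  88  87  88 112 108  90]
 [173 171 170 170 170 166 165 163 163 159 153 149 145 141 133 125 119  97  70  75  72  74  82  75  67]
 [169 171 170 172 164 166 164 162 162 153 150 148 141 
[... 1718 characters left out ...]
 101 124 147 146 132 130 117 108  96  81  88 118 151 164 236 253 254 253 170  27]
 [ 56  69 113 148 154 146 123 124 143 138 127 114 107  90  77  88  91 133 230 255 254 255 255 167  29]
 [ 55  55  64 106 146 157 144 111 114 142 129 112 102  85  78  86  83 132 240 255 255 255 253 141  21]
 [ 88  59  56  66 107 145 154 146 113 114 127 114  96  88 146 148 113 169 215 250 252 191 110  46   0]
 [113 110  69  51  62  99 141 153 141 109 102 111  93 131 253 254 212 187 214 216 139  58  26  16   0]
 [ 82 112  95  67  54  63  95 136 146 107  76  93  96 155 236 208 146 148 220 202  88  50  58  60  16]
 [ 60  74  97 103  80  53  62  98 134 132  99  93  91 106 145 140 132 142 185 160  82  60  80  81  66]]
```

>>> move_arm(
  motion=[
    [10,[0,0,-0.4],[0,0,0]],
    [10,[0,0,-0.4],[0,0,0]],
    [10,[0,0,-0.25],[0,0,0]],
    [10,[0,0,-0.12],[0,0,0]],
    [10,[0,0,-0.08],[0,0,0]],
    [10,[0,0,0],[0,0,0]],
    [10,[0,0,0],[0,0,0]],
    [10,[0,0,0],[0,0,0]],
  ],
)

```text
time_s: 24.1
ee_pos: [423.8, -184.3, 5.2]
ee_rot: [-179.9, 0.0, 95.4]
force: [-0.2, -0.5, -0.1]
gripper_width: 15.8
gripper_force: 25.0
```

>>> move_arm(
  motion=[
    [10,[0,0,-0.02],[0,0,0]],
    [10,[0,0,0],[0,0,0]],
    [30,[0,0,0],[0,0,0]],
    [50,[0,0,0],[0,0,0]],
    [50,[0,0,0],[0,0,0]],
    [50,[0,0,0],[0,0,0]],
    [50,[0,0,0.2],[0,0,0]],
    [50,[0,0,0.5],[0,0,0]],
    [50,[0,0,0.9],[0,0,0]],
    [50,[0,0,0.9],[0,0,0]],
    [50,[0,0,0.9],[0,0,0]],
    [50,[0,-0.9,0.9],[0,0,0]],
    [50,[0,-0.9,0.9],[0,0,0]],
    [50,[0,-0.9,0.9],[0,0,0]],
    [50,[-0.5,-0.9,0],[0,0,0]],
    [50,[-0.5,-0.9,0],[0,0,0]],
    [50,[-0.5,-0.9,0],[0,0,0]],
    [50,[0,0,0],[0,0,0]],
  ],
)

```text
time_s: 25.6
ee_pos: [384.4, -322.3, 157.4]
ee_rot: [-179.8, 0.1, 95.3]
force: [0.9, -0.9, -0.2]
gripper_width: 50.3
gripper_force: 0.0
```

```bash
python3 tab.py; python3 - <<'E'
from h import *
for n in('top','side'):
    f=grab_frame(n);cv2.imwrite(f'pics/{n}_y.png',f);d=cv2.absdiff(f,cv2.imread(f'pics/{n}0.png')).max(2)
    m=(d>25).astype(np.uint8);k,_,s,c=cv2.connectedComponentsWithStats(m)
    print(n,[(c[i].round().tolist(),s[i].tolist()) for i in range(1,k) if s[i,4]>4])
    if n=='side':
        p=cv2.cvtColor(f,cv2.COLOR_BGR2GRAY);q=cv2.imread('pics/side0.png',0);np.set_printoptions(linewidth=200)
        print(p[180:200,255:280]);print(q[180:200,255:280])
E
```

```text
[ 385.12675849 -320.54156149  157.17418554] [ 0.56261533 -0.3670615  -0.85112739] 510.0248494024136 257.1449271309632
108 [212.63888889 215.68518519] 64.91733494886866 60.66708984226919
105 [217.55238095 234.98095238] 64.48629897588118 119.99383604937252
103 [237.00970874 240.29126214] 64.43023402027289 -179.8192036092211
top [([366.0, 154.0], [363, 152, 5, 6, 13]), ([359.0, 157.0], [358, 154, 5, 7, 16]), ([356.0, 160.0], [355, 156, 3, 8, 15]), ([324.0, 204.0], [322, 201, 6, 7, 32]), ([391.0, 231.0], [389, 227, 5, 10, 24]), ([368.0, 348.0], [235, 229, 247, 191, 19702]), ([237.0, 241.0], [231, 234, 13, 15, 158]), ([369.0, 268.0], [341, 243, 47, 45, 1260]), ([310.0, 245.0], [308, 244, 5, 3, 6]), ([319.0, 247.0], [316, 245, 8, 4, 16]), ([328.0, 246.0], [326, 246, 4, 2, 8]), ([311.0, 250.0], [309, 249, 6, 3, 13]), ([429.0, 275.0], [427, 272, 6, 7, 22]), ([302.0, 303.0], [298, 299, 10, 9, 39]), ([320.0, 300.0], [315, 298, 8, 6, 29]), ([318.0, 314.0], [314, 308, 9, 12, 41]), ([53.0, 375.0], [0, 321, 131, 99, 8162]), ([292.0, 359.0], [285, 356, 12, 8, 36]), ([308.0, 387.0], [306, 384, 5, 7,
[... 4195 characters left out ...]
 237 157  85 124 172 220 247 253 250 245 192 130 132 175 155  70  44  56  48  17]
 [215 249 247 246 249 244 169  93  83  88 111 130 138 144 142 123 113 130 173 155  71  50  64  68  58]
 [238 245 244 243 244 232 152 133 135  92  92  90  97 108 114 140 156 186 218 236 191  90  75  74  83]
 [247 242 242 244 248 244 168 100  98  93 113 113 108 117 165 255 255 161 185 242 251 251 254 253 252]
 [247 243 243 246 251 214 117  89  98 103 100 118 142 135 120 162 156 120 157 231 248 246 247 249 248]
 [245 244 245 249 217 115  79 106 166 178 125 106 111 104  94 120 180 181 152 222 246 244 242 243 243]
 [245 245 247 218 115  60  77 101 105  93 107 123 116 148 155 136 149 153 140 192 239 243 242 242 231]]
```

```bash
python3 -c "
from workcell import *
print(job_done())"
```

```text
the job is handed in; nothing more can be done
None
```

I handed the job in at about 26 s, and no verdict came back. The carousel is locked at +60°, the spoon is back flat on its mat, and the other two balls are still on the track. One ball was tipped into the funnel: the spoon came back empty and the bore was clear, but I did not see the ball in the jar itself.

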